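# Clip the spare cassette into the analyser's card cage and snap its cover on

### The job

Take the loose cassette out of its parking stand, set it upright in the free slot of the cage and push it down until it is fully home and both spring clips have snapped over its shoulders. Then put the cover squarely on the cage and press it straight down until it lies flat on both end walls and its clip arms have snapped in on both sides, and let go. Leave the other things on the bench where they are.

Things in the scene. Friction and masses are not known exactly. Their poses are not given: they have to be found in the camera images.
- cassette_mid (a point): Loose cassette: upright aluminium panel, 12 mm thick, 84 mm tall, 160 g. Point: its centre, 42 mm above its underside; x along its length, y through its thickness; the same turned half round. 107 mm long up to 48 mm height (lower corners cut 8 mm at 45 degrees), then end shoulders, 86 mm long up to 58 mm, then the grip tab. Starts in a white stand between cheeks 28 mm high: lift it out.
- cassette_tab (a point): Centre of the black grip tab on top of the loose cassette, 29 mm above cassette_mid: 50 mm long (x), 12 mm thick (y), 26 mm tall. Grip it across its thickness, from above.
- slot_floor (a point): Free slot of the cage: floor centre, 8 mm above the bench, where the cassette's underside stands when home. x along the slot, y across, z up. End walls 113 mm apart; at each end two ribs 15 mm apart, tops sloped, 81 mm above this floor. Enter from above; the clips resist from about 54 mm above home: push straight down, some 8 to 15 N, until it stands on the floor.
- fitted_floor (a point): The same point of the other slot, 52 mm beside the free one; it already holds an identical cassette, fixed. Either slot may be the free one.
- clip_a (a joint): Spring clip at the free slot's +x end, a small steel leaf leaning into the slot, tip 51 mm above the floor: 0 rad relaxed (also when snapped in above the shoulder), about 0.4 while the cassette pushes it aside.
- clip_b (a joint): The same at the free slot's -x end.
- cage_top (a point): Centre of the cage's top, 95 mm above the bench, level with the tops of its two end walls. x from end wall to end wall (125 mm over the outsides; walls 100 mm wide in y), z up. The cage is white and fixed: a base and two end walls, open at sides and top. The cover's plate will lie on the walls.
- catch_a (a joint): Steel spring catch outside the cage's +x end wall, a leaf 30 mm wide flaring out 6 mm from the wall, tip 17 mm below the wall's top: 0 rad relaxed, about 0.4 while the cover's clip arm presses it in; it springs back over the arm's barb when the cover is home.
- catch_b (a joint): The same on the -x end wall.
- cover_mid (a point): Loose cover, 200 g: white plate 150 x 98 x 4 mm, a rigid clip arm hanging 29 mm below each end (44 mm wide, barbs inwards, 130 mm apart, sloped lead-in). It starts standing on its arms. Point: 3 mm above the plate's underside, 32 mm above the arms' ends; x from arm to arm; the same turned half round. Home: 3 mm above cage_top, arms outside the walls.
- cover_handle (a point): Centre of the black bar handle on the cover, 16 mm above cover_mid: 60 mm long (x), 16 mm wide (y), 30 mm tall. Grip it across its width, from above. The catches resist from about 17 mm above home; pressing the cover straight down takes some 8 to 15 N.
- amber: amber glass reagent bottle, 84 mm across, 190 mm tall, bystander; origin under its centre
- water: clear plastic bottle, 64 mm across, 200 mm tall, bystander; origin under its centre
- beaker: small glass beaker, 52 mm across, 65 mm tall, bystander; origin under its centre
- vial: small glass jar with cap, 34 mm across, 48 mm tall, bystander; origin under its centre
- driver: screwdriver lying flat, 170 mm long, bystander
- tray: low steel tray 80 x 110 mm, 22 mm high, bystander; origin under its centre
- capnut: white plastic cap, 40 mm across, 22 mm high, bystander; origin under its centre
Things that resemble listed ones, but are neither listed nor needed, are in the scene too. There is more than one size of the part that bears cassette_mid; the job needs the smaller.

How it is judged:
By the outcome, as a careful person would: the job done as asked, in the order asked, and still so for the second after the job is handed in, with the robot touching nothing.
It also fails if it takes over 67 s, if anything falls off the work surface, if the arm or the gripper's body presses on something with over 40 N, if the wrist force passes 120 N, or if a joint passes its speed limit or range.

### The arm

A 7-joint arm with a two-finger parallel gripper is mounted at the origin on the work surface. World frame = base frame: x ahead of the robot, y to its left, z up, the work surface at z = 0. Lengths are in m, angles in degrees, forces in N, time in s.
With the tool pointing down it reaches from about 0.425 to 0.8 m from the base axis. Payload 8.3 kg.
Tool frame: the origin (TCP) lies midway between the tips of the shut fingers; the grasp point (between the pads) lies 19 mm behind it (arm.grip_point_offset is the distance from the TCP to the grasp point, in m); z points along the fingers, y is the line along which they close (so a half turn about z gives the same grasp; the last joint's range is limited). The gripper opens to 85 mm and grips with 20 to 120 N. Pads are 22 mm wide; open, the fingers measure 114 mm over their backs; the gripper's body (76 mm by 85 mm) begins 54 mm behind the grasp point. The pads swing forward as they close: fully open they stand 13 mm farther back than shut.
Start: joints at [60.797, 21.967, 0.94, 78.501, -0.361, 79.538, -2.664], TCP at [0.27, -0.564, 0.231] pointing down, gripper open.
Joint ranges: [-169.22, 169.22], [-14.56, 117.87], [-87.37, 89.26], [10.42, 133.3], [-82.24, 262.24], [0.94, 117.77], [-172.7, 172.7]. Speed limits (degrees/s): [136.94, 136.94, 172.46, 172.46, 180, 180, 180].

### API

Orientations are given as [roll, pitch, yaw] about the fixed x, y, z axes, in that order (R = Rz(yaw) Ry(pitch) Rx(roll)).
In Python, from plant import arm gives the robot as it stands.
- The arm moves only by the tool play_rows, never from a script. Its argument "plan" is a list of rows, each an object of numbers: "x", "y", "z": the shift along the tool's x, y, z in cm; "turn": the turn about the tool's z in degrees; "fingers": the finger opening in cm, from 0 to 8.54. In form: [{"x": .., "y": .., "z": .., "turn": .., "fingers": ..}, ...]. A call has 1 to 12 rows; each row shifts and turns the commanded pose from where the row before left it, along the tool's axes as they then stand; what a row does not reach is not made up. A row lasts 1/12 s, in which the tool goes at most 41.7 mm and 7.16 degrees, less where a joint would pass 70% of its speed; a pose out of reach is approached as far as the arm can. A call is refused whole if a number of a shift passes 4.17 or a number of a turn 7.16, either way. A call with a gripper value outside its range is refused whole. The fingers move at their own pace and stop on an object; "force" is the grip in N (left out, the last holds). Time passes only in rows, so rows that do not move let the fingers close. It gives the time, the measured TCP pose, the force, the opening and the grip force at its end, in the units of the state.
- arm.read_state(): the state, without advancing time (a new reading comes with each control period).
- arm.snapshot(name): name is "side" or "top"; returns the picture (480x640x3 uint8, red, green, blue); there is no depth.
- arm.camera_params(name): a dict with "fx", "fy", "cx", "cy" (pixels), "world_to_cam" (4x4, takes a point from world to camera coordinates). Camera axes: x right, y down, z forward; pixel columns grow to the right and rows downward; lengths in m; the calibration is good to about 2 mm. A picture is of the moment at which its call begins. camera_params takes no time and is no camera call.
- arm.hand_in(): hands the job in; it is judged then, once.
Trained networks look in the newest picture that a camera, given by its name, has taken for a name from the list of things; names that differ only in an ending like _2 or _b are one class to them, and where a whole thing is asked for, a point or a joint stands for the part that bears it (a point fixed in the world has none). Each returns a list of dicts, best first, with "score" (0 to 1); they miss things now and then, are a little off and sometimes report something else, mostly with a low value. They report only what shows in the picture. A call takes as long as a camera call. They do not tell look-alikes from the thing itself.
- arm.find_in(camera, query): "box" ([left, top, right, bottom] in pixels, round what is visible of it).
- arm.landmark_of(camera, query): "point" ([row, column] in pixels: a listed point, or the origin of a listed thing).
The state is a dict: "time": time; "joint_positions": joint angles; "dq": joint speeds; "effort": joint torques, N m; "tool_pos": TCP position; "tool_rot": TCP orientation; "ft_force": force on the tool from outside, world axes, zero at the start; "moment": the same for the moment, N m; "width": finger opening in m; "finger_force": force on a finger pad.
Only numpy, scipy, OpenCV 4.12 (cv2) and the standard library are available. Lean on these libraries where they do the work, as an engineer would, in place of code of your own. Each camera call takes 0.05 s, during which the arm holds its last target. There are 200 camera calls.

## Working session

There is one attempt and no reset: what is moved stays moved. The work goes in short steps, Python scripts to look and compute and a tool call to move; the robot and the scene stay as the last step left them, time stands still between calls to the robot, and variables do not carry over. Pictures are saved under pics/ and viewed, at most 10 in all, crops included, and the job is handed in when it is done.

Besides the shell and the picture viewer there is one more tool, called after "Request:" in YAML: its name, and indented under it one key for each argument. play_rows: Moves the arm, as the interface text tells. Its arguments: {"type":"object","properties":{"plan":{"type":"array","items":{"type":"object","properties":{"x":{"type":"number"},"y":{"type":"number"},"z":{"type":"number"},"turn":{"type":"number"},"fingers":{"type":"number"}}}},"force":{"type":"number"}},"required":["plan"]}

```bash
mkdir -p pics; cat > h.py <<'E'
import numpy as np, cv2
from plant import arm
def ray(cam,row,col):
    p=arm.camera_params(cam);T=np.array(p["world_to_cam"]);R=T[:3,:3];t=T[:3,3]
    d=R.T@np.array([(col-p["cx"])/p["fx"],(row-p["cy"])/p["fy"],1]);return -R.T@t,d
def at_z(cam,row,col,z):
    o,d=ray(cam,row,col);return o+d*(z-o[2])/d[2]
def proj(cam,P):
    p=arm.camera_params(cam);T=np.array(p["world_to_cam"]);c=T[:3,:3]@np.array(P)+T[:3,3]
    return np.array([p["fy"]*c[1]/c[2]+p["cy"],p["fx"]*c[0]/c[2]+p["cx"]])
def tri(a,b):
    (o1,d1),(o2,d2)=a,b
    s=np.linalg.lstsq(np.c_[d1,-d2],o2-o1,rcond=None)[0]
    p,q=o1+d1*s[0],o2+d2*s[1];return (p+q)/2,np.linalg.norm(p-q)
def save(cam,name,crop=None,k=1):
    im=arm.snapshot(cam)[:,:,::-1]
    if crop: r0,r1,c0,c1=crop;im=im[r0:r1,c0:c1]
    cv2.imwrite(f"pics/{name}.png",cv2.resize(im,None,fx=k,fy=k,interpolation=cv2.INTER_CUBIC))
E
python3 - <<'E'
from h import *
for c in("side","top"):
    save(c,c+"0")
    o,d=ray(c,240,320);print(c,o.round(3),d.round(3))
    for q in("cassette_mid","cassette_tab","slot_floor","fitted_floor","cage_top","cover_mid","cover_handle"):
        print(q,[(round(x["score"],2),np.round(x["point"],1).tolist()) for x in arm.landmark_of(c,q)][:4])
E
```

```text
side [ 0.053 -0.589  0.558] [ 0.547  0.644 -0.535]
cassette_mid [(0.94, [263.0, 310.4]), (0.77, [239.3, 119.8])]
cassette_tab [(0.8, [220.2, 112.3]), (0.6, [247.7, 315.6]), (0.35, [286.4, 471.1])]
slot_floor [(0.26, [168.9, 204.7])]
fitted_floor [(0.68, [213.3, 220.8]), (0.32, [169.2, 205.0])]
cage_top [(0.74, [168.6, 203.7])]
cover_mid [(0.79, [372.1, 455.1]), (0.24, [258.5, 227.1])]
cover_handle [(0.76, [359.8, 456.6])]
top [ 0.477 -0.004  0.905] [ 0.109 -0.002 -0.994]
cassette_mid [(0.98, [395.1, 189.5]), (0.66, [271.8, 331.7])]
cassette_tab [(0.78, [401.0, 184.5]), (0.68, [273.3, 332.7]), (0.43, [166.8, 223.3]), (0.3, [307.9, 395.0])]
slot_floor []
fitted_floor [(0.6, [269.8, 169.1]), (0.3, [272.7, 332.1])]
cage_top [(0.67, [271.6, 142.0])]
cover_mid [(0.75, [260.8, 482.7])]
cover_handle [(0.75, [260.6, 487.9]), (0.71, [163.4, 408.7])]
```

View pics/top0.png

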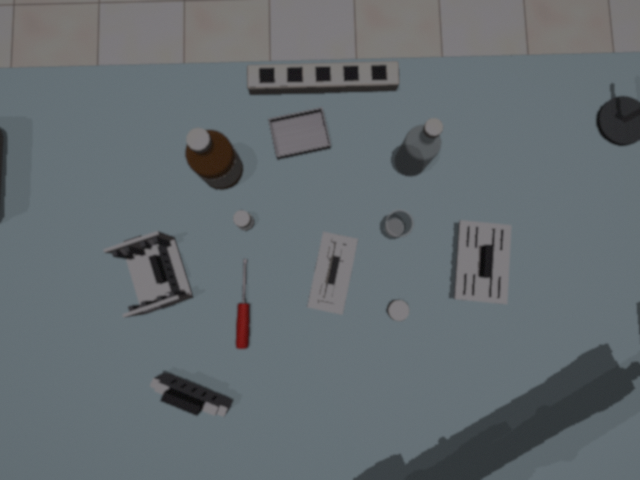

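View pics/side0.png

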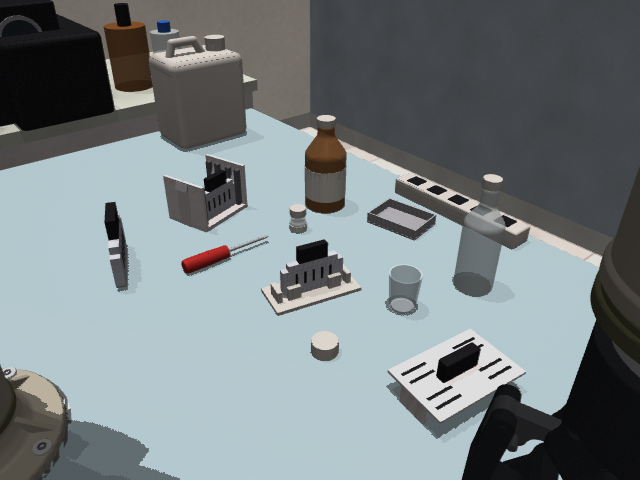

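The top view shows two loose cassettes: A at (row 271, col 332), standing in a white stand, and B at (395, 189), standing free. The fitted cassette is in the cage at (268, 158), and the cover is at (261, 485). Next come close crops and measurements.

```bash
python3 - <<'E'
from h import *
s=arm.snapshot("side")[:,:,::-1];t=arm.snapshot("top")[:,:,::-1]
f=lambda im,r,c,h,w:cv2.resize(im[r:r+h,c:c+w],(400,300),interpolation=cv2.INTER_CUBIC)
cv2.imwrite("pics/c1.png",np.vstack([np.hstack([f(s,225,255,90,120),f(t,220,90,105,140)]),np.hstack([f(s,195,60,105,140),f(t,225,272,90,120)])]))
R=lambda c,r,k:ray(c,r,k)
for n,a,b in [("A tab",(247.7,315.6),(273.3,332.7)),("A mid",(263,310.4),(271.8,331.7)),("B tab",(220.2,112.3),(401,184.5)),("B mid",(239.3,119.8),(395.1,189.5)),
 ("cover_mid",(372.1,455.1),(260.8,482.7)),("cover_handle",(359.8,456.6),(260.6,487.9)),("cage_top",(168.6,203.7),(271.6,142)),("fitted",(213.3,220.8),(269.8,169.1))]:
    p,e=tri(ray("side",*a),ray("top",*b));print(n,p.round(4),round(e,4))
E
```

```text
A tab [ 0.5111 -0.0297  0.0853] 0.0114
A mid [ 0.5108 -0.0255  0.0543] 0.0007
B tab [0.2972 0.2312 0.0968] 0.001
B mid [0.3006 0.2324 0.0577] 0.0037
cover_mid [ 0.5235 -0.311   0.0297] 0.0031
cover_handle [ 0.5218 -0.3117  0.0534] 0.0046
cage_top [0.5156 0.3067 0.099 ] 0.0058
fitted [0.5271 0.2879 0.0027] 0.0049
```

View pics/c1.png

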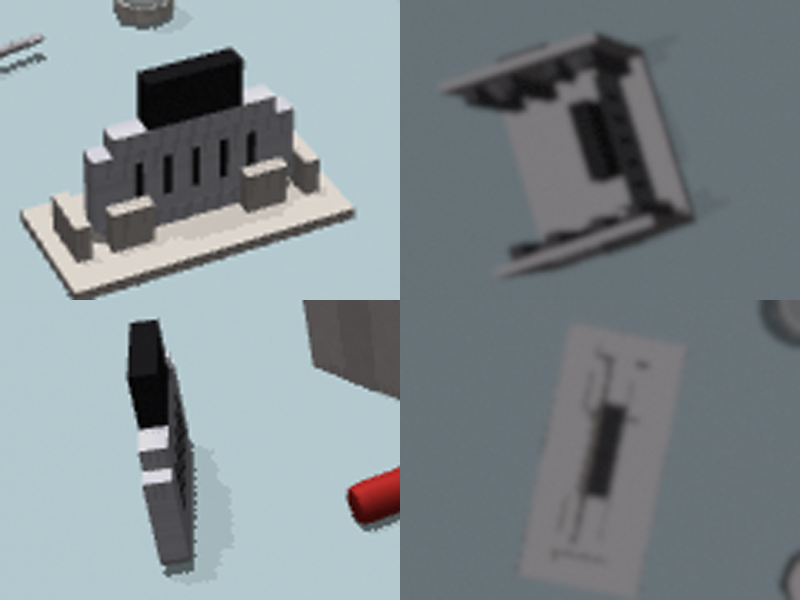

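A at (271, 332) stands in the white stand between cheeks, with its tab near z 0.083. That makes it the smaller cassette. B at (395, 189) is taller and free-standing, so it is a decoy. The free slot is on the cage's +y side, and the fitted cassette is on the right. Next I fit the poses by aligning edges with the known geometry.

```bash
cat > fit.py <<'E'
from h import *
from scipy.optimize import minimize
def box(x0,x1,y0,y1,z0,z1,faces="t"):
    c=lambda z:[(x0,y0,z),(x1,y0,z),(x1,y1,z),(x0,y1,z)]
    T,B=c(z1),c(z0);E=[(T[i],T[(i+1)%4]) for i in range(4)]
    if "v" in faces:E+=[(T[i],B[i]) for i in range(4)]
    return E
def world(E,pose,z0=0):
    x,y,a=pose;c,s=np.cos(a),np.sin(a)
    P=np.concatenate([np.linspace(p,q,25) for p,q in E]);return np.c_[x+c*P[:,0]-s*P[:,1],y+s*P[:,0]+c*P[:,1],P[:,2]+z0]
def projs(cam,W):
    p=arm.camera_params(cam);T=np.array(p["world_to_cam"]);C=W@T[:3,:3].T+T[:3,3]
    return p["fy"]*C[:,1]/C[:,2]+p["cy"],p["fx"]*C[:,0]/C[:,2]+p["cx"]
from scipy.ndimage import map_coordinates as mc
def grad(im,s):
    g=cv2.GaussianBlur(cv2.cvtColor(im,cv2.COLOR_RGB2GRAY).astype(float),(0,0),s)
    return np.hypot(cv2.Sobel(g,-1,1,0),cv2.Sobel(g,-1,0,1))
def fit(ims,E,pose,z0=0):
    pose=np.array(pose,float)
    for s in(2.5,1.2,.7):
        G={c:grad(im,s) for c,im in ims.items()}
        def f(q):
            W=world(E,[q[0],q[1],q[2]*10],z0)
            return -sum((lambda g:(g/G[c].std()).mean())(mc(G[c],projs(c,W),order=1)) for c in ims)
        st=np.array([pose[0],pose[1],pose[2]/10]);h=.004*s
        r=minimize(f,st,method="Nelder-Mead",options=dict(initial_simplex=np.vstack([st]+[st+h*np.eye(3)[i] for i in range(3)]),xatol=1e-6,fatol=1e-6))
        pose=np.array([r.x[0],r.x[1],r.x[2]*10])
    return pose,r.fun
CAGE=box(-.0625,-.0565,-.05,.05,0,.095)+box(.0565,.0625,-.05,.05,0,.095)
TAB=box(-.025,.025,-.006,.006,.058,.084,"tv")
PLATE=box(-.075,.075,-.049,.049,.029,.033)
HANDLE=box(-.03,.03,-.008,.008,.033,.063,"tv")
E
python3 - <<'E'
from fit import *
ims={c:arm.snapshot(c) for c in("side","top")}
np.savez("ims.npz",**ims)
d=np.pi/180;out={c:ims[c].copy() for c in ims}
for n,E,p0,z in [("cage",CAGE,(.516,.305,12*d),0),("tabA",TAB,(.511,-.028,-13*d),.008),("tabfit",TAB,(.51,.28,12*d),.008),("cover",PLATE,(.523,-.311,-2*d),0),("handle",HANDLE,(.522,-.311,-2*d),0)]:
    for sub in(("side","top"),("side",),("top",)):
        p,v=fit({c:ims[c] for c in sub},E,p0,z);print(n,sub,p[:2].round(4),(p[2]/d).round(2),round(v,2))
        if len(sub)==2:
            for c in out:
                for r,k in zip(*projs(c,world(E,p,z))):
                    cv2.circle(out[c],(int(k*8),int(r*8)),4,(255,0,0),-1,shift=3) if 0 else out[c].__setitem__((int(r+.5)%480,int(k+.5)%640),(255,0,0))
f=lambda c,r,k:cv2.resize(out[c][r:r+90,k:k+120],(400,300),interpolation=cv2.INTER_NEAREST)
cv2.imwrite("pics/ov.png",np.vstack([np.hstack([f("side",145,145),f("top",225,95)]),np.hstack([f("side",225,255),f("top",225,272)])])[:,:,::-1])
E
```

```text
cage ('side', 'top') [0.5127 0.2979] 17.04 -6.93
cage ('side',) [0.5144 0.3006] 18.54 -3.59
cage ('top',) [0.5124 0.2956] 14.86 -4.04
tabA ('side', 'top') [ 0.5121 -0.0265] -19.61 -9.3
tabA ('side',) [ 0.5082 -0.0325] -33.59 -4.97Traceback (most recent call last):
  File "<stdin>", line 7, in <module>
  File "fit.py", line 26, in fit
    r=minimize(f,st,method="Nelder-Mead",options=dict(initial_simplex=np.vstack([st]+[st+h*np.eye(3)[i] for i in range(3)]),xatol=1e-6,fatol=1e-6))
    res = _minimize_neldermead(fun, x0, args, callback, bounds=bounds,
                               **options)
    fxcc = func(xcc)
    fx = function(np.copy(x), *(wrapper_args + args))
  File "fit.py", line 24, in f
    return -sum((lambda g:(g/G[c].std()).mean())(mc(G[c],projs(c,W),order=1)) for c in ims)
            ~~~^^^^^^^^^^^^^^^^^^^^^^^^^^^^^^^^^^^^^^^^^^^^^^^^^^^^^^^^^^^^^^^^^^^^^^^^^^^^
  File "fit.py", line 24, in <genexpr>
    return -sum((lambda g:(g/G[c].std()).mean())(mc(G[c],projs(c,W),order=1)) for c in ims)
                                                         ~~~~~^^^^^
  File "fit.py", line 12, in projs
    p=arm.camera_params(cam);T=np.array(p["world_to_cam"]);C=W@T[:3,:3].T+T[:3,3]
ValueError: time passes only in moves, steps and waits
```

```bash
sed -i 's/^def projs/PC={c:arm.camera_params(c) for c in("side","top")}\ndef projs/; s/    p=arm.camera_params(cam);T=np.array(p\["world_to_cam"\]);C=W/    p=PC[cam];T=np.array(p["world_to_cam"]);C=W/' fit.py
cat > run1.py <<'E'
from fit import *
ims=dict(np.load("ims.npz"))
d=np.pi/180;out={c:ims[c].copy() for c in ims}
for n,E,p0,z in [("cage",CAGE,(.513,.297,15*d),0),("tabA",TAB,(.511,-.028,-13*d),.008),("tabfit",TAB,(.51,.273,14*d),.008),("cover",PLATE,(.523,-.311,-2*d),0),("handle",HANDLE,(.522,-.311,-2*d),0)]:
    rs=[fit(ims,E,(p0[0]+dx,p0[1]+dy,p0[2]+da*d),z) for dx in(-.004,.004) for dy in(-.004,.004) for da in(-4,0,4)]
    p,v=min(rs,key=lambda r:r[1]);print(n,p[:2].round(4),(p[2]/d).round(2),round(v,2),"2nd:",[(np.r_[q[:2]*1e3,q[2]/d].round(1).tolist(),round(w,2)) for q,w in sorted(rs,key=lambda r:r[1])[3:9:3]])
    for c in out:
        r,k=projs(c,world(E,p,z));out[c][(r+.5).astype(int),(k+.5).astype(int)]=(255,0,0)
f=lambda c,r,k:cv2.resize(out[c][r:r+90,k:k+120],(400,300),interpolation=cv2.INTER_NEAREST)
cv2.imwrite("pics/ov.png",np.vstack([np.hstack([f("side",145,145),f("top",225,95)]),np.hstack([f("side",225,255),f("top",215,425)])])[:,:,::-1])
E
python3 run1.py
```

```text
cage [0.5127 0.2979] 17.04 -6.93 2nd: [([512.7, 297.9, 17.0], np.float64(-6.93)), ([512.7, 297.9, 17.0], np.float64(-6.93))]
tabA [ 0.5121 -0.0265] -19.62 -9.3 2nd: [([512.1, -26.5, -19.6], np.float64(-9.3)), ([512.1, -26.5, -19.6], np.float64(-9.3))]
tabfit [0.5224 0.2843] 16.02 -8.5 2nd: [([522.4, 284.3, 16.0], np.float64(-8.5)), ([522.4, 284.3, 16.0], np.float64(-8.5))]
cover [ 0.523 -0.311] -7.18 -5.09 2nd: [([523.0, -311.0, -7.2], np.float64(-5.09)), ([512.4, -319.2, 17.7], np.float64(-3.48))]
handle [ 0.523  -0.3109] -4.31 -10.09 2nd: [([523.0, -310.9, -4.3], np.float64(-10.09)), ([523.0, -310.9, -4.3], np.float64(-10.09))]
```

View pics/ov.png

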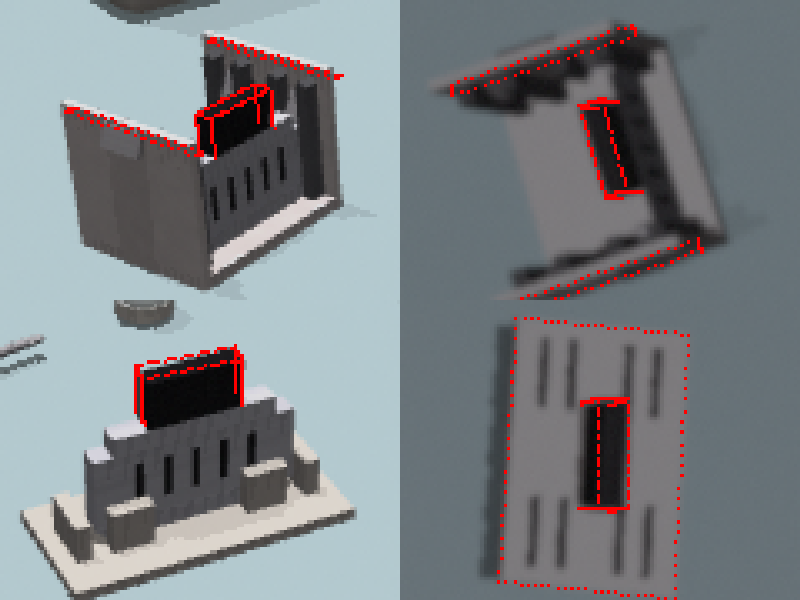

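The cover, handle and tab overlays fit. The cage overlay is off along its walls, because the red ends overshoot the wall ends, so I'll read its corners from a zoomed crop.

```bash
python3 - <<'E'
import numpy as np,cv2
i=dict(np.load("ims.npz"))
a=cv2.resize(i["side"][150:240,160:250],(400,400),interpolation=cv2.INTER_CUBIC)
b=cv2.resize(i["top"][227:327,100:200],(400,400),interpolation=cv2.INTER_CUBIC)
o=np.hstack([a,cv2.convertScaleAbs(b,alpha=1.6)])
cv2.imwrite("pics/z.png",o[:,:,::-1])
E
```

```text
(no output)
```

View pics/z.png

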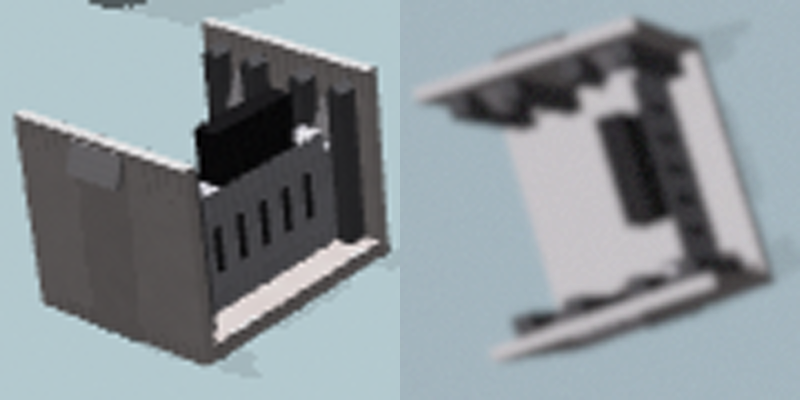

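The crop shows the wall-top corners in both views. Side: (15,116) to (198,177) on the near wall and (205,19) to (377,68) on the far wall. Top: (416,93) to (637,22) and (494,356) to (714,279). I'll fit the pose to these.

```bash
cat > cagefit.py <<'E'
from fit import *
from scipy.optimize import least_squares
X=.0625;x=.0565;m=.0595;Y=.05;Z=.095
S=[((-X,Y,Z),15,117),((-X,-Y,Z),198,178),((-X,Y,0),45,303),((-X,-Y,0),209,362),((X,-Y,0),388,251),((X,Y,Z),205,18),((X,-Y,Z),377,68)]
T=[((m,Y,Z),16,94),((m,-Y,Z),237,23),((-m,Y,Z),93,356),((-m,-Y,Z),314,279),((-X,-Y,0),373,278)]
M=np.array([s[0] for s in S]),np.array([s[0] for s in T])
obs=[np.array([(150+s[2]/4.4444,160+s[1]/4.4444) for s in S]),np.array([(227+s[2]/4,100+s[1]/4) for s in T])]
def W(P,q): c,s=np.cos(q[2]),np.sin(q[2]);return np.c_[q[0]+c*P[:,0]-s*P[:,1],q[1]+s*P[:,0]+c*P[:,1],P[:,2]]
def res(q,cams=(0,1)): return np.concatenate([(np.c_[projs(("side","top")[i],W(M[i],q))]-obs[i]).ravel() for i in cams])
for cams in((0,1),(0,),(1,)):
    r=least_squares(res,[.513,.3,.28],args=(cams,),loss="soft_l1");q=r.x
    print(cams,q[:2].round(4),np.degrees(q[2]).round(2),res(q,cams).round(1))
q=least_squares(res,[.513,.3,.28],loss="soft_l1").x
c,s=np.cos(q[2]),np.sin(q[2]);D=np.array([.5224,.2843])-q[:2];print("fitted in cage frame",c*D[0]+s*D[1],-s*D[0]+c*D[1])
E
python3 cagefit.py
```

```text
(0, 1) [0.515  0.3082] 17.8 [-0.3 -0.2 -1.2 -2.6  0.4 -0.3  1.3  0.1  0.   0.3  0.1  1.1 -0.3 -0.1
  0.3 -0.1 -0.7 -0.8 -0.4  0.1 -0.4  0.2  0.7  0.8]
(0,) [0.5152 0.3082] 18.91 [-0.  -0.  -1.3 -1.7  0.8 -0.1  1.2  1.  -0.3  0.2  0.1  0.4 -0.6 -0.2]
(1,) [0.5148 0.3081] 17.32 [ 0.1  0.1 -0.4 -0.5 -0.4 -0.2 -0.   0.   1.1  0.6]
fitted in cage frame -0.00024311624776277366 -0.024976201841459836
```

```bash
cat > go.py <<'E'
import sys,numpy as np
from scipy.spatial.transform import Rotation as Ro
from plant import arm
# go.py x y z yaw_of_closing_line_normal(object x yaw, deg)
s=arm.read_state();p=np.array(s["tool_pos"]);R=Ro.from_euler("xyz",s["tool_rot"],degrees=True).as_matrix()
print("t",round(s["time"],2),"tcp",p.round(4),"rot",np.round(s["tool_rot"],2),"F",np.round(s["ft_force"],1),"w",round(s["width"],4),"j7",np.round(s["joint_positions"][6],1))
if len(sys.argv)>4:
    g=np.array(list(map(float,sys.argv[1:4])));a=np.radians(float(sys.argv[4]))
    tx=np.degrees(np.arctan2(R[1,0],R[0,0]));turn=-(((np.degrees(a)-tx)+90)%180-90)  # tool z down
    R2=R@Ro.from_euler("z",turn,degrees=True).as_matrix()
    print("turn",turn.round(2),"then shift cm",((g-p)@R2*100).round(2),"| shift in present axes",((g-p)@R*100).round(2))
E
python3 go.py .512 -.0265 .13 -19.6
```

```text
t 1.0 tcp [ 0.2701 -0.5636  0.2313] rot [-180.     -0.     25.61] F [-0.2  0.3  0.8] w 0.0855 j7 -2.7
turn 45.21 then shift cm [  4.77 -58.71  10.13] | shift in present axes [ 45.02 -37.98  10.13]
```

Request:
play_rows:
  plan:
    - {"turn":6.46}
    - {"turn":6.46}
    - {"turn":6.46}
    - {"turn":6.46}
    - {"turn":6.46}
    - {"turn":6.46}
    - {"turn":6.45}
    - {"x":0.3,"y":-3.9}
    - {"x":0.3,"y":-3.9}
    - {"x":0.3,"y":-3.9}
    - {"x":0.3,"y":-3.9}
    - {"x":0.3,"y":-3.9}
  force: 60

```text
invalid input at $.plan[0]: expected keys x, y, z, turn, fingers
```

Request:
play_rows:
  plan:
    - {"x":0.3,"y":-3.9}
    - {"x":0.3,"y":-3.9}
    - {"x":0.3,"y":-3.9}
    - {"x":0.3,"y":-3.9}
    - {"x":0.3,"y":-3.9}
    - {"x":0.3,"y":-3.9}
    - {"x":0.3,"y":-3.9}
    - {"x":0.3,"y":-3.9}
    - {"x":0.3,"y":-3.5,"z":2}
    - {"x":0.3,"y":-3.5,"z":2}
    - {"x":0.3,"z":2}
    - {"fingers":4.5}

```text
invalid input at $.plan[0]: expected keys x, y, z, turn, fingers
```

```bash
python3 go.py .512 -.0265 .13 -19.6; python3 - <<'E'
from fit import *
for c in("side","top"):
    for q in("cassette_mid","cassette_tab"):
        im=arm.landmark_of(c,q)
        print(c,q,[(round(x["score"],2),np.round(x["point"],1).tolist()) for x in im][:3])
s=arm.snapshot("side")[:,:,::-1];t=arm.snapshot("top")[:,:,::-1]
np.savez("ims2.npz",side=s[:,:,::-1],top=t[:,:,::-1])
f=lambda im,r,c:cv2.resize(im[r:r+150,c:c+100],(400,600),interpolation=cv2.INTER_CUBIC)
cv2.imwrite("pics/pre.png",np.hstack([f(s,180,260),cv2.convertScaleAbs(f(t,200,280),alpha=1.5)]))
E
```

```text
t 1.0 tcp [ 0.2701 -0.5636  0.2313] rot [-180.     -0.     25.61] F [-0.2  0.3  0.8] w 0.0855 j7 -2.7
turn 45.21 then shift cm [  4.77 -58.71  10.13] | shift in present axes [ 45.02 -37.98  10.13]
side cassette_mid [(0.82, [264.5, 310.1]), (0.63, [239.1, 118.3])]
side cassette_tab [(0.82, [222.7, 110.9]), (0.63, [247.9, 315.6])]
top cassette_mid [(0.93, [271.5, 330.3])]
top cassette_tab [(0.87, [271.8, 337.0]), (0.68, [400.0, 184.1]), (0.57, [168.6, 222.4])]
```

View pics/pre.png

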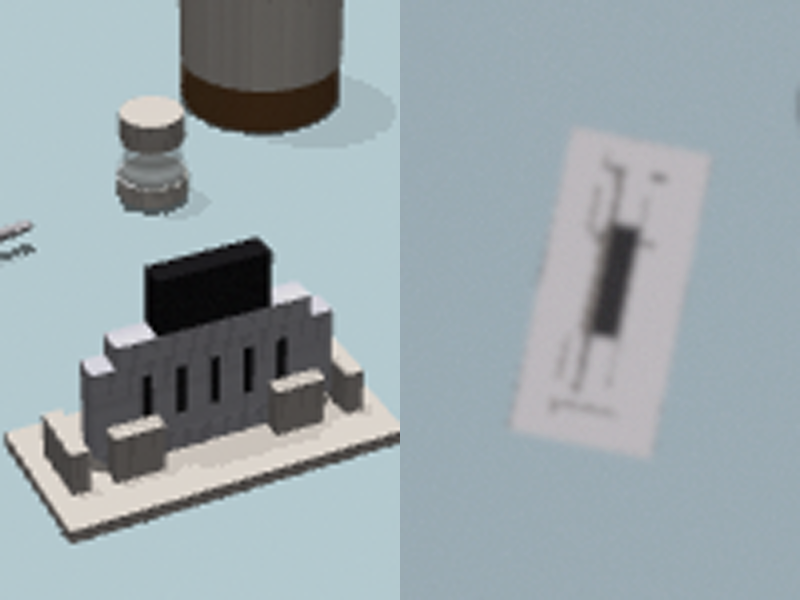

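The top crop shows the stand edges and the tab tilted about 11° (stand corners (572,128), (710,155), (650,458), (512,430); tab centre (614,282)). The earlier tab yaw of -19.6° was therefore a bad fit. I'll recompute it and do the cover the same way.

```bash
python3 - <<'E'
from fit import *
P=lambda x,y,z:at_z("top",200+y/4,280+(x-400)/4,z)[:2]
for z in(.004,.008):
    c=[P(x,y,z) for x,y in((572,128),(710,155),(650,458),(512,430))]
    v=c[0]-c[3]+c[1]-c[2];print(z,"stand",np.mean(c,0).round(4),np.degrees(np.arctan2(v[1],v[0])).round(2),np.linalg.norm(c[0]-c[3]),np.linalg.norm(c[0]-c[1]))
for z in(.088,.09,.092):
    c=[P(x,y,z) for x,y in((612,226),(640,228),(617,338),(590,335))]
    v=c[0]-c[3]+c[1]-c[2];print("tab",z,np.mean(c,0).round(4),np.degrees(np.arctan2(v[1],v[0])).round(2),np.linalg.norm(v)/2)
# side view tab top corners
Q=lambda x,y,z:at_z("side",180+y/4,260+x/4,z)[:2]
for z in(.088,.09,.092):
    c=[Q(x,y,z) for x,y in((146,268),(258,239),(271,250),(157,278))]
    v=c[1]-c[0]+c[2]-c[3];print("side tab",z,np.mean(c,0).round(4),np.degrees(np.arctan2(v[1],v[0])).round(2),np.linalg.norm(v)/2)
# cover plate: minAreaRect of bright region in top
t=np.load("ims.npz")["top"];m=(cv2.cvtColor(t[205:315,440:525],cv2.COLOR_RGB2GRAY));
_,b=cv2.threshold(m,0,255,cv2.THRESH_OTSU);cs,_=cv2.findContours(b,cv2.RETR_EXTERNAL,cv2.CHAIN_APPROX_NONE);k=max(cs,key=cv2.contourArea)
bx=cv2.boxPoints(cv2.minAreaRect(k));w=np.array([at_z("top",205+y,440+x,.033)[:2] for x,y in bx])
print("cover",w.mean(0).round(4),w.round(4).tolist(),[np.degrees(np.arctan2(*(w[(i+1)%4]-w[i])[::-1])).round(1) for i in range(4)],[np.linalg.norm(w[(i+1)%4]-w[i]).round(3) for i in range(4)])
# fitted tab etc check done
E
```

```text
0.004 stand [ 0.5105 -0.0286] -12.94 0.14936481405647625 0.06881772120067178
0.008 stand [ 0.5103 -0.0285] -12.94 0.1487018111353855 0.06851225200120152
tab 0.088 [ 0.5116 -0.028 ] -13.34 0.04919969887657366
tab 0.09 [ 0.5115 -0.0279] -13.34 0.049079279790810136
tab 0.092 [ 0.5114 -0.0279] -13.34 0.04895886070504668
side tab 0.088 [ 0.5146 -0.0258] -14.39 0.049114808749458866
side tab 0.09 [ 0.5127 -0.0282] -14.39 0.04890579078561781
side tab 0.092 [ 0.5107 -0.0306] -14.39 0.04869677282177687
cover [ 0.5282 -0.3099] [[0.6332, -0.2364], [0.6289, -0.3969], [0.4233, -0.3815], [0.4275, -0.225]] [np.float64(-91.5), np.float64(175.7), np.float64(88.4), np.float64(-3.2)] [np.float64(0.161), np.float64(0.206), np.float64(0.156), np.float64(0.206)]
```

Request:
play_rows:
  plan:
    - {"x":0,"y":0,"z":0,"turn":6,"fingers":8.5}
    - {"x":0,"y":0,"z":0,"turn":6,"fingers":8.5}
    - {"x":0,"y":0,"z":0,"turn":6,"fingers":8.5}
    - {"x":0,"y":0,"z":0,"turn":6,"fingers":8.5}
    - {"x":0,"y":0,"z":0,"turn":6,"fingers":8.5}
    - {"x":0,"y":0,"z":0,"turn":6.5,"fingers":8.5}
  force: 60

```text
time: 1.8
tool_pos: [0.2701, -0.5636, 0.2313]
tool_rot: [-180.0, -0.0, -11.2]
ft_force: [0.5, -0.2, 0.4]
width: 0.0849
finger_force: 0.0
```

```bash
python3 go.py .512 -.0275 .13 -11
```

```text
t 1.8 tcp [ 0.2701 -0.5636  0.2313] rot [-179.99   -0.    -11.19] F [ 0.5 -0.2  0.4] w 0.0849 j7 -37.9
turn -0.19 then shift cm [ 13.52 -57.24  10.13] | shift in present axes [ 13.33 -57.29  10.13]
```

Request:
play_rows:
  plan:
    - {"x":0,"y":0,"z":0,"turn":2.1,"fingers":8.5}
    - {"x":0.8,"y":-4.0,"z":0,"turn":0,"fingers":8.5}
    - {"x":0.8,"y":-4.0,"z":0,"turn":0,"fingers":6}
    - {"x":0.8,"y":-4.0,"z":0,"turn":0,"fingers":5}
    - {"x":0.8,"y":-4.0,"z":0,"turn":0,"fingers":5}
    - {"x":0.8,"y":-4.0,"z":0,"turn":0,"fingers":5}
    - {"x":0.8,"y":-4.0,"z":0,"turn":0,"fingers":5}
    - {"x":0.8,"y":-4.0,"z":0,"turn":0,"fingers":5}
    - {"x":0.8,"y":-4.0,"z":0,"turn":0,"fingers":5}
    - {"x":0.8,"y":-4.0,"z":0,"turn":0,"fingers":5}
    - {"x":0.8,"y":-4.0,"z":0,"turn":0,"fingers":5}
    - {"x":0.8,"y":-4.0,"z":0,"turn":0,"fingers":5}

```text
time: 2.8
tool_pos: [0.4552, -0.1528, 0.2318]
tool_rot: [180.0, -0.1, -13.0]
ft_force: [1.4, -0.2, 0.4]
width: 0.0499
finger_force: 0.0
```

Request:
play_rows:
  plan:
    - {"x":0.8,"y":-3.9,"z":0,"turn":0,"fingers":5}
    - {"x":0.8,"y":-3.9,"z":0,"turn":0,"fingers":5}
    - {"x":0.8,"y":-3.0,"z":1,"turn":0,"fingers":5}
    - {"x":0,"y":-2.2,"z":2,"turn":0,"fingers":5}
    - {"x":0,"y":0,"z":3,"turn":0,"fingers":5}
    - {"x":0,"y":0,"z":3,"turn":0,"fingers":5}
    - {"x":0,"y":0,"z":0,"turn":0,"fingers":5}

```text
time: 3.38
tool_pos: [0.5039, -0.0329, 0.1359]
tool_rot: [179.9, 0.5, -12.9]
ft_force: [-1.6, -0.1, -0.0]
width: 0.0503
finger_force: 0.0
```

```bash
python3 go.py .512 -.0281 .060 -13.4
```

```text
t 3.38 tcp [ 0.5039 -0.0329  0.1359] rot [179.93   0.51 -12.93] F [-1.6 -0.1 -0. ] w 0.0503 j7 -106.6
turn 0.47 then shift cm [ 0.75 -0.66  7.59] | shift in present axes [ 0.75 -0.66  7.59]
```

Request:
play_rows:
  plan:
    - {"x":0.75,"y":-0.65,"z":1,"turn":0.5,"fingers":5}
    - {"x":0,"y":0,"z":2,"turn":0,"fingers":5}
    - {"x":0,"y":0,"z":2,"turn":0,"fingers":5}
    - {"x":0,"y":0,"z":1.5,"turn":0,"fingers":5}
    - {"x":0,"y":0,"z":1,"turn":0,"fingers":5}
    - {"x":0,"y":0,"z":0,"turn":0,"fingers":5}

```text
time: 3.88
tool_pos: [0.5154, -0.0292, 0.0655]
tool_rot: [180.0, 0.1, -13.5]
ft_force: [-0.5, -0.2, 0.1]
width: 0.0498
finger_force: 0.0
```

```bash
python3 go.py .512 -.0281 .060 -13.4
```

```text
t 3.88 tcp [ 0.5154 -0.0292  0.0655] rot [ 1.7998e+02  1.3000e-01 -1.3540e+01] F [-0.5 -0.2  0.1] w 0.0498 j7 -109.5
turn -0.14 then shift cm [-0.36 -0.03  0.55] | shift in present axes [-0.36 -0.03  0.55]
```

Request:
play_rows:
  plan:
    - {"x":-0.3,"y":0,"z":0.5,"turn":0,"fingers":5}
    - {"x":0,"y":0,"z":0,"turn":0,"fingers":3}
    - {"x":0,"y":0,"z":0,"turn":0,"fingers":0.5}
    - {"x":0,"y":0,"z":0,"turn":0,"fingers":0.5}
    - {"x":0,"y":0,"z":0,"turn":0,"fingers":0.5}
    - {"x":0,"y":0,"z":0,"turn":0,"fingers":0.5}
    - {"x":0,"y":0,"z":0,"turn":0,"fingers":0.5}
    - {"x":0,"y":0,"z":0,"turn":0,"fingers":0.5}
  force: 80

```text
time: 4.55
tool_pos: [0.5141, -0.0283, 0.0624]
tool_rot: [-180.0, -0.1, -13.5]
ft_force: [-2.7, 0.1, 7.6]
width: 0.0106
finger_force: 78.7
```

```bash
python3 go.py .512 -.0281 .060 -13.4
```

```text
t 4.55 tcp [ 0.5141 -0.0283  0.0624] rot [-1.800e+02 -1.100e-01 -1.351e+01] F [-2.7  0.1  7.6] w 0.0106 j7 -109.7
turn -0.11 then shift cm [-0.2   0.03  0.24] | shift in present axes [-0.2   0.03  0.24]
```

Request:
play_rows:
  plan:
    - {"x":0,"y":0,"z":-1,"turn":0,"fingers":0.5}
    - {"x":0,"y":0,"z":-2,"turn":0,"fingers":0.5}
    - {"x":0,"y":0,"z":-3,"turn":0,"fingers":0.5}
    - {"x":0,"y":0,"z":-3,"turn":0,"fingers":0.5}
    - {"x":0,"y":0,"z":-3,"turn":0,"fingers":0.5}
    - {"x":0,"y":0,"z":0,"turn":-6,"fingers":0.5}
    - {"x":0,"y":0,"z":0,"turn":-6,"fingers":0.5}
    - {"x":0,"y":0,"z":0,"turn":-6,"fingers":0.5}
    - {"x":0,"y":0,"z":0,"turn":-6,"fingers":0.5}
    - {"x":0,"y":0,"z":0,"turn":-6,"fingers":0.5}
    - {"x":0,"y":0,"z":0,"turn":-1,"fingers":0.5}
    - {"x":0,"y":0,"z":0,"turn":0,"fingers":0.5}

```text
time: 5.55
tool_pos: [0.5131, -0.028, 0.1816]
tool_rot: [-180.0, 0.0, 17.4]
ft_force: [-0.3, 0.2, -2.2]
width: 0.0107
finger_force: 77.9
```

```bash
python3 go.py .509 .333 .18 17.6
```

```text
t 5.55 tcp [ 0.5131 -0.028   0.1816] rot [-179.99    0.     17.41] F [-0.3  0.2 -2.2] w 0.0107 j7 -76.8
turn -0.19 then shift cm [ 10.53 -34.53   0.17] | shift in present axes [ 10.41 -34.57   0.17]
```

Request:
play_rows:
  plan:
    - {"x":0.87,"y":-2.88,"z":0,"turn":0,"fingers":0.5}
    - {"x":0.87,"y":-2.88,"z":0,"turn":0,"fingers":0.5}
    - {"x":0.87,"y":-2.88,"z":0,"turn":0,"fingers":0.5}
    - {"x":0.87,"y":-2.88,"z":0,"turn":0,"fingers":0.5}
    - {"x":0.87,"y":-2.88,"z":0,"turn":0,"fingers":0.5}
    - {"x":0.87,"y":-2.88,"z":0,"turn":0,"fingers":0.5}
    - {"x":0.87,"y":-2.88,"z":0,"turn":0,"fingers":0.5}
    - {"x":0.87,"y":-2.88,"z":0,"turn":0,"fingers":0.5}
    - {"x":0.87,"y":-2.88,"z":0,"turn":0,"fingers":0.5}
    - {"x":0.87,"y":-2.88,"z":0,"turn":0,"fingers":0.5}
    - {"x":0.87,"y":-2.88,"z":0,"turn":0,"fingers":0.5}
    - {"x":0.87,"y":-2.88,"z":0,"turn":0,"fingers":0.5}

```text
time: 6.55
tool_pos: [0.5087, 0.3342, 0.1814]
tool_rot: [180.0, 0.0, 17.3]
ft_force: [0.4, -0.5, -2.1]
width: 0.0106
finger_force: 78.2
```

Request:
play_rows:
  plan:
    - {"x":0,"y":0,"z":0,"turn":0,"fingers":0.5}
    - {"x":0,"y":0,"z":0,"turn":0,"fingers":0.5}

```text
time: 6.72
tool_pos: [0.5075, 0.3355, 0.1811]
tool_rot: [-179.9, 0.1, 17.6]
ft_force: [0.2, -1.4, -2.0]
width: 0.0109
finger_force: 78.3
```

```bash
python3 go.py .509 .333 .15 17.6; python3 - <<'E'
from fit import *
s=arm.snapshot("side");t=arm.snapshot("top");np.savez("ims3.npz",side=s,top=t)
a=cv2.resize(s[110:240,155:255],(400,520),interpolation=cv2.INTER_CUBIC)
b=cv2.resize(t[220:350,85:185],(400,520),interpolation=cv2.INTER_CUBIC)
cv2.imwrite("pics/over.png",np.hstack([a,cv2.convertScaleAbs(b,alpha=1.6)])[:,:,::-1])
E
```

```text
t 6.72 tcp [0.5075 0.3355 0.1811] rot [-1.7993e+02  6.0000e-02  1.7560e+01] F [ 0.2 -1.4 -2. ] w 0.0109 j7 -118.5
turn -0.04 then shift cm [0.07 0.29 3.11] | shift in present axes [0.07 0.29 3.11]
```

View pics/over.png

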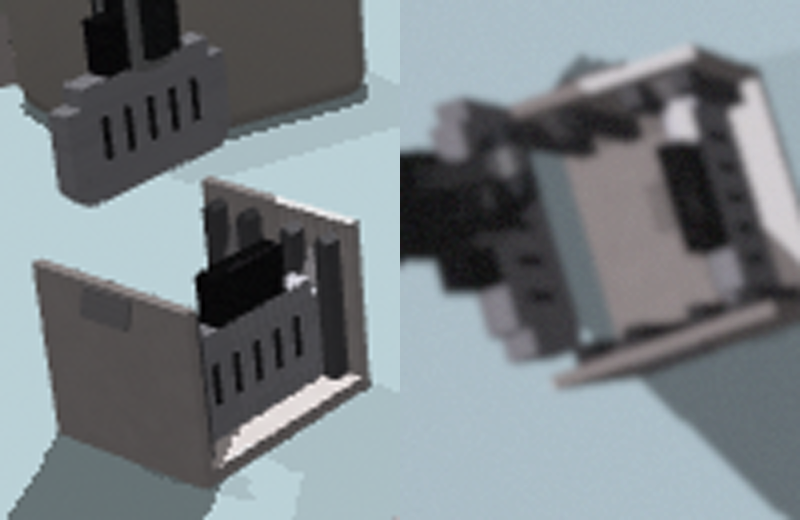

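The cassette is held upright above the free slot. Its shoulders are at side crop (58–72,114) and (224,50), and at top crop (525,356) and (460,102). I'll compare the camera pose with the TCP.

```bash
python3 - <<'E'
from fit import *
from scipy.optimize import least_squares
zu=.1811-.0624+.006
L=.0535;l=.043
S=[((-L,.006,.048),54,108),((-L,-.006,.048),73,119),((-l,-.006,.058),87,108),((L,-.006,.048),229,52),((l,-.006,.058),210,44),((-.0455,-.006,0),93,207),((L,-.006,.008),226,128)]
T=[((-L,-.006,.048),543,353),((-L,.006,.048),508,361),((-l,-.006,.058),517,329),((L,.006,.048),437,108),((L,-.006,.048),474,98)]
M=[np.array([s[0] for s in S]),np.array([s[0] for s in T])]
obs=[np.array([(110+b/4,155+a/4) for _,a,b in S]),np.array([(220+b/4,85+(a-400)/4) for _,a,b in T])]
def W(P,q): c,s=np.cos(q[2]),np.sin(q[2]);return np.c_[q[0]+c*P[:,0]-s*P[:,1],q[1]+s*P[:,0]+c*P[:,1],P[:,2]+q[3]]
def res(q,cams=(0,1)): return np.r_[np.concatenate([(np.c_[projs(("side","top")[i],W(M[i],q))]-obs[i]).ravel() for i in cams]),(q[3]-zu)*500]
for cams in((0,1),(0,),(1,)):
    r=least_squares(res,[.508,.335,.306,zu],args=(cams,),loss="soft_l1");q=r.x
    c,s=np.cos(.307),np.sin(.307);D=q[:2]-np.array([.5075,.3355])
    print(cams,q.round(4),np.degrees(q[2]).round(1),"cassette minus TCP in tool-ish frame x,y mm",((c*D[0]+s*D[1])*1e3).round(1),((-s*D[0]+c*D[1])*1e3).round(1),res(q,cams).round(1))
E
```

```text
(0, 1) [0.5069 0.3318 0.299  0.1244] 17.1 cassette minus TCP in tool-ish frame x,y mm -1.7 -3.4 [ 1.8 -0.7  0.4 -0.8 -3.8 -0.9  0.  -0.2 -1.3  0.4  0.8  0.6 -0.   2.5
  0.2 -0.6  0.7  0.7 -0.1  1.2 -0.6  0.  -0.5 -2.  -0.1]
(0,) [0.5074 0.333  0.3219 0.1241] 18.4 cassette minus TCP in tool-ish frame x,y mm -0.9 -2.4 [ 1.8 -0.3  0.4 -0.3 -3.8 -0.5 -0.2 -0.7 -1.5  0.   0.8  1.  -0.2  2.
 -0.3]
(1,) [0.5069 0.3317 0.2867 0.1243] 16.4 cassette minus TCP in tool-ish frame x,y mm -1.7 -3.4 [ 0.4 -0.9  0.8  0.4  0.1  1.  -0.8  0.5 -0.6 -1.5 -0.2]
```

Request:
play_rows:
  plan:
    - {"x":0,"y":0,"z":1,"turn":0,"fingers":0.5}
    - {"x":0,"y":0,"z":1,"turn":0,"fingers":0.5}
    - {"x":0,"y":0,"z":0.8,"turn":0,"fingers":0.5}
    - {"x":0,"y":0,"z":0,"turn":0,"fingers":0.5}
    - {"x":0,"y":0,"z":0,"turn":0,"fingers":0.5}

```text
time: 7.23
tool_pos: [0.5086, 0.332, 0.1523]
tool_rot: [180.0, 0.1, 17.5]
ft_force: [0.0, 0.2, -1.4]
width: 0.0105
finger_force: 78.3
```

```bash
python3 go.py .509 .333 .15 17.6; python3 - <<'E'
from fit import *
s=arm.snapshot("side");t=arm.snapshot("top");np.savez("ims4.npz",side=s,top=t)
a=cv2.resize(s[125:225,160:250],(400,444),interpolation=cv2.INTER_CUBIC)
b=cv2.resize(t[228:328,95:185],(400,444),interpolation=cv2.INTER_CUBIC)
cv2.imwrite("pics/over2.png",np.hstack([cv2.convertScaleAbs(a,alpha=1.3),cv2.convertScaleAbs(b,alpha=1.9)])[:,:,::-1])
E
```

```text
t 7.23 tcp [0.5086 0.332  0.1523] rot [1.7997e+02 1.1000e-01 1.7450e+01] F [ 0.   0.2 -1.4] w 0.0105 j7 -118.8
turn -0.15 then shift cm [ 0.07 -0.08  0.23] | shift in present axes [ 0.07 -0.08  0.23]
```

View pics/over2.png

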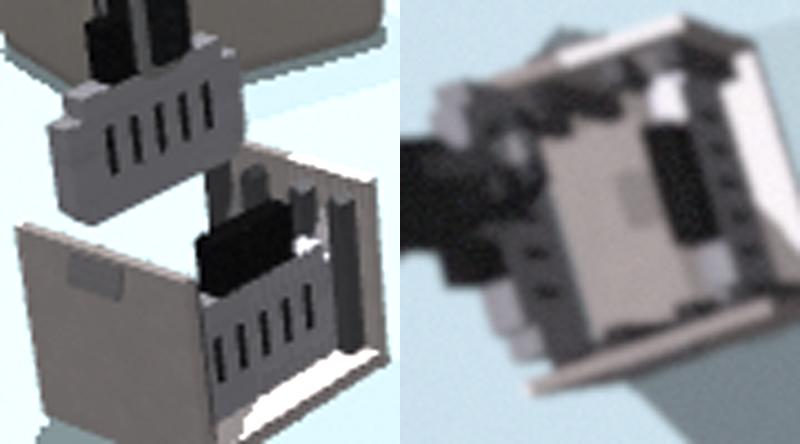

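Request:
play_rows:
  plan:
    - {"x":0.05,"y":-0.17,"z":0,"turn":0,"fingers":0.5}
    - {"x":0,"y":0,"z":0,"turn":0,"fingers":0.5}
    - {"x":0,"y":0,"z":0,"turn":0,"fingers":0.5}
    - {"x":0,"y":0,"z":0,"turn":0,"fingers":0.5}

```text
time: 7.67
tool_pos: [0.5089, 0.3349, 0.1536]
tool_rot: [-180.0, -0.0, 17.5]
ft_force: [0.8, 0.0, -1.8]
width: 0.0108
finger_force: 78.3
```

Request:
play_rows:
  plan:
    - {"x":0,"y":0,"z":0.5,"turn":0,"fingers":0.5}
    - {"x":0,"y":0,"z":0.3,"turn":0,"fingers":0.5}
    - {"x":0,"y":0,"z":0,"turn":0,"fingers":0.5}

```text
time: 7.92
tool_pos: [0.5084, 0.3343, 0.1442]
tool_rot: [180.0, 0.1, 17.5]
ft_force: [-0.2, -0.3, -1.9]
width: 0.0106
finger_force: 78.3
```

Request:
play_rows:
  plan:
    - {"x":0,"y":0,"z":0.5,"turn":0,"fingers":0.5}
    - {"x":0,"y":0,"z":0.5,"turn":0,"fingers":0.5}
    - {"x":0,"y":0,"z":0,"turn":0,"fingers":0.5}

```text
time: 8.17
tool_pos: [0.5084, 0.3342, 0.1339]
tool_rot: [180.0, 0.1, 17.5]
ft_force: [-0.1, -0.7, -2.6]
width: 0.0108
finger_force: 78.3
```

Request:
play_rows:
  plan:
    - {"x":0,"y":0,"z":0.6,"turn":0,"fingers":0.5}
    - {"x":0,"y":0,"z":0.6,"turn":0,"fingers":0.5}
    - {"x":0,"y":0,"z":0.6,"turn":0,"fingers":0.5}
    - {"x":0,"y":0,"z":0.6,"turn":0,"fingers":0.5}
    - {"x":0,"y":0,"z":0,"turn":0,"fingers":0.5}
  force: 100

```text
time: 8.58
tool_pos: [0.5085, 0.3351, 0.1108]
tool_rot: [-180.0, 0.0, 17.5]
ft_force: [-0.7, 1.2, -1.3]
width: 0.0102
finger_force: 101.4
```

Request:
play_rows:
  plan:
    - {"x":0,"y":0,"z":0.6,"turn":0,"fingers":0.5}
    - {"x":0,"y":0,"z":0.6,"turn":0,"fingers":0.5}
    - {"x":0,"y":0,"z":0.6,"turn":0,"fingers":0.5}
    - {"x":0,"y":0,"z":0,"turn":0,"fingers":0.5}

```text
time: 8.92
tool_pos: [0.5084, 0.3346, 0.0921]
tool_rot: [-180.0, 0.1, 17.5]
ft_force: [-0.4, 0.8, -5.5]
width: 0.0104
finger_force: 101.0
```

Request:
play_rows:
  plan:
    - {"x":0,"y":0,"z":0.6,"turn":0,"fingers":0.5}
    - {"x":0,"y":0,"z":0.6,"turn":0,"fingers":0.5}
    - {"x":0,"y":0,"z":0.6,"turn":0,"fingers":0.5}
    - {"x":0,"y":0,"z":0,"turn":0,"fingers":0.5}

```text
time: 9.25
tool_pos: [0.5083, 0.3343, 0.0736]
tool_rot: [180.0, 0.1, 17.5]
ft_force: [0.4, 1.8, -5.6]
width: 0.0102
finger_force: 101.1
```

Request:
play_rows:
  plan:
    - {"x":0,"y":0,"z":0.4,"turn":0,"fingers":0.5}
    - {"x":0,"y":0,"z":0.3,"turn":0,"fingers":0.5}
    - {"x":0,"y":0,"z":0,"turn":0,"fingers":0.5}
    - {"x":0,"y":0,"z":0,"turn":0,"fingers":0.5}

```text
time: 9.58
tool_pos: [0.5085, 0.3345, 0.0676]
tool_rot: [180.0, 0.1, 17.5]
ft_force: [-0.9, 1.8, -3.9]
width: 0.0102
finger_force: 101.4
```

Request:
play_rows:
  plan:
    - {"x":0,"y":0,"z":0.2,"turn":0,"fingers":0.5}
    - {"x":0,"y":0,"z":0.2,"turn":0,"fingers":0.5}
    - {"x":0,"y":0,"z":0,"turn":0,"fingers":0.5}

```text
time: 9.83
tool_pos: [0.5089, 0.3348, 0.0646]
tool_rot: [180.0, -0.0, 17.5]
ft_force: [-1.4, -0.8, 3.3]
width: 0.0102
finger_force: 102.2
```

Request:
play_rows:
  plan:
    - {"x":0,"y":0,"z":0.2,"turn":0,"fingers":0.5}
    - {"x":0,"y":0,"z":0.2,"turn":0,"fingers":0.5}
    - {"x":0,"y":0,"z":0,"turn":0,"fingers":0.5}

```text
time: 10.08
tool_pos: [0.509, 0.3351, 0.0645]
tool_rot: [179.9, -0.1, 17.5]
ft_force: [-13.7, -10.4, 34.4]
width: 0.0104
finger_force: 106.7
```

Request:
play_rows:
  plan:
    - {"x":0,"y":0,"z":-0.3,"turn":0,"fingers":0.5}
    - {"x":0,"y":0,"z":0,"turn":0,"fingers":3}
    - {"x":0,"y":0,"z":0,"turn":0,"fingers":3}
    - {"x":0,"y":0,"z":0,"turn":0,"fingers":3}
    - {"x":0,"y":0,"z":0,"turn":0,"fingers":3}
    - {"x":0,"y":0,"z":-2,"turn":0,"fingers":3}
    - {"x":0,"y":0,"z":-3,"turn":0,"fingers":3}
    - {"x":0,"y":0,"z":-4,"turn":0,"fingers":3}
    - {"x":0,"y":0,"z":-3,"turn":0,"fingers":3}
    - {"x":-1,"y":4,"z":0,"turn":0,"fingers":4.5}
    - {"x":-1,"y":4,"z":0,"turn":0,"fingers":4.5}
    - {"x":-1,"y":4,"z":0,"turn":0,"fingers":4.5}
  force: 60

```text
time: 11.08
tool_pos: [0.5162, 0.2107, 0.1836]
tool_rot: [-180.0, -0.1, 17.6]
ft_force: [0.9, -1.0, -1.1]
width: 0.0449
finger_force: 0.0
```

Request:
play_rows:
  plan:
    - {"x":-1,"y":4,"z":0,"turn":0,"fingers":4.5}
    - {"x":-1,"y":4,"z":0,"turn":0,"fingers":4.5}
    - {"x":-1,"y":4,"z":0,"turn":0,"fingers":4.5}
    - {"x":-1,"y":4,"z":0,"turn":0,"fingers":4.5}
    - {"x":-1,"y":4,"z":0,"turn":0,"fingers":4.5}
    - {"x":0,"y":0,"z":0,"turn":3,"fingers":4.5}
    - {"x":0,"y":0,"z":0,"turn":6,"fingers":4.5}
    - {"x":0,"y":0,"z":0,"turn":6,"fingers":4.5}
    - {"x":0,"y":0,"z":0,"turn":6,"fingers":4.5}

```text
time: 11.83
tool_pos: [0.5287, 0.005, 0.1829]
tool_rot: [-180.0, 0.0, -3.8]
ft_force: [0.2, 0.4, -0.4]
width: 0.0452
finger_force: 0.0
```

```bash
python3 go.py .523 -.311 .12 -4; python3 - <<'E'
from fit import *
s=arm.snapshot("side");t=arm.snapshot("top");np.savez("ims5.npz",side=s,top=t)
a=cv2.resize(s[150:240,160:250],(400,400),interpolation=cv2.INTER_CUBIC)
b=cv2.resize(t[227:327,100:200],(400,400),interpolation=cv2.INTER_CUBIC)
c=cv2.resize(t[210:310,440:540],(200,200),interpolation=cv2.INTER_CUBIC)
o=np.hstack([cv2.convertScaleAbs(a,alpha=1.2),cv2.convertScaleAbs(b,alpha=1.6)])
cv2.imwrite("pics/in.png",o[:,:,::-1])
# cover handle: dark region in top & plate edges
g=cv2.cvtColor(t,cv2.COLOR_RGB2GRAY);r=g[215:310,440:525]
print(np.percentile(r,[1,5,30,60,90]))
for nm,m,z in(("handle",r<45,.063),):
    k,l,st,ce=cv2.connectedComponentsWithStats(m.astype(np.uint8));
    for i in range(1,k):
        if st[i,4]>60:
            ys,xs=np.where(l==i);W=np.array([at_z("top",215+y,440+x,z)[:2] for y,x in zip(ys,xs)])
            v=np.linalg.eigh(np.cov(W.T))[1][:,1];print(nm,st[i],W.mean(0).round(4),np.degrees(np.arctan(v[1]/v[0])).round(2))
for q in("cassette_mid","cassette_tab","clip_a"):
    print(q,[(round(x["score"],2),np.round(x["point"],1).tolist()) for x in arm.landmark_of("side",q)][:5])
E
```

```text
t 11.83 tcp [0.5287 0.005  0.1829] rot [-1.7999e+02  3.0000e-02 -3.8400e+00] F [ 0.2  0.4 -0.4] w 0.0452 j7 -102.1
turn 0.16 then shift cm [ 1.64 31.57  6.28] | shift in present axes [ 1.55 31.57  6.28]
[ 18.   62.7 118.  119.  131. ]
handle [ 40  31  13  31 339] [ 0.5224 -0.3058] -7.4
cassette_mid [(0.67, [238.5, 118.0]), (0.63, [186.1, 196.3]), (0.29, [174.7, 196.4])]
cassette_tab [(0.83, [221.7, 113.5]), (0.73, [171.5, 196.6])]Traceback (most recent call last):
  File "<stdin>", line 18, in <module>
ValueError: it knows: amber, beaker, cage_top, capnut, cassette_mid, cassette_tab, cover_handle, cover_mid, driver, fitted_floor, slot_floor, tray, vial, water
```

View pics/in.png

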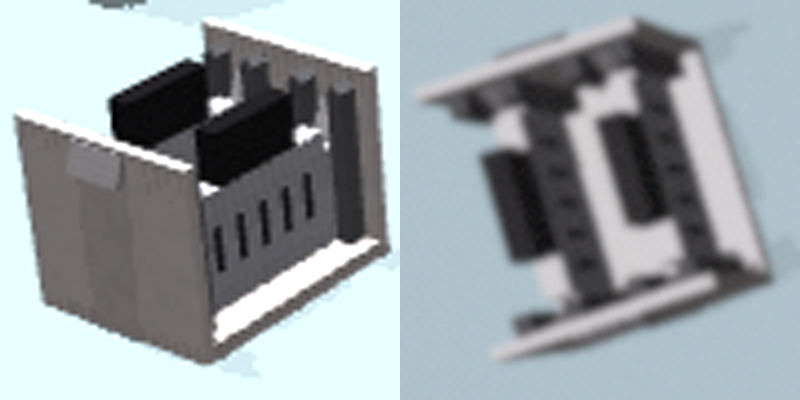

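The new cassette sits level with the fitted one: tabs at side crop (160,90) and (245,135), and parallel in the top view. Next I refine the cover pose using colour segmentation.

```bash
python3 - <<'E'
from fit import *
i=dict(np.load("ims5.npz"))
def quad(cam,r0,r1,c0,c1,z,thr):
    t=i[cam].astype(int);m=((t[...,0]-t[...,2])[r0:r1,c0:c1])
    m=cv2.resize(cv2.GaussianBlur(m.astype(np.float32),(0,0),.8),None,fx=4,fy=4,interpolation=cv2.INTER_LINEAR)
    lo,hi=np.percentile(m,10),np.percentile(m,90);b=(m>(lo+hi)/2).astype(np.uint8)
    cs,_=cv2.findContours(b,cv2.RETR_EXTERNAL,cv2.CHAIN_APPROX_NONE);k=cv2.convexHull(max(cs,key=cv2.contourArea))
    W=np.array([at_z(cam,r0+(y+.5)/4-.5,c0+(x+.5)/4-.5,z)[:2] for x,y in k[:,0]]).astype(np.float32)*1000
    (cx,cy),(w,h),a=cv2.minAreaRect(W);print(cam,z,(round(cx/1e3,4),round(cy/1e3,4)),round(w,1),round(h,1),round(a,2),lo,hi)
quad("top",205,315,435,530,.033,0);quad("top",205,315,435,530,.031,0)
# handle joint fit with fixed yaws & check both images
for c in("top","side"):
    p,v=fit({c:i[c]},PLATE,(.523,-.311,-.1));print(c,p[:2].round(4),np.degrees(p[2]).round(1),v)
p,v=fit(i,PLATE+HANDLE,(.523,-.311,-.1));print("both",p[:2].round(4),np.degrees(p[2]).round(2),v)
# seated check
def pt(P,q):return [projs("side",world([(P,P)],q,.008))[j][0].round(1) for j in(0,1)]
a=np.radians(17.5);n=np.array([-np.sin(a),np.cos(a)])
f=np.array([.5224,.2843]);
for nm,q in(("fit",f),("new",f+.052*n)):print(nm,pt((-.025,-.006,.084),(*q,a)),pt((.025,-.006,.084),(*q,a)),pt((.025,.006,.084),(*q,a)))
E
python3 go.py .523 -.311 .12 -6
```

```text
top 0.033 (0.5237, -0.309) 103.7 150.7 82.9 -17.380535 -0.07304455
top 0.031 (0.5238, -0.3097) 104.0 151.1 82.9 -17.380535 -0.07304455
top [ 0.5237 -0.3114] -7.2 -2.0183749743325845
side [ 0.5229 -0.311 ] -7.2 -2.9633056613908293
both [ 0.5228 -0.3112] -6.38 -8.058095650268928
fit [np.float64(180.3), np.float64(208.0)] [np.float64(171.0), np.float64(225.3)] [np.float64(169.6), np.float64(220.7)]
new [np.float64(173.9), np.float64(188.1)] [np.float64(164.9), np.float64(205.6)] [np.float64(163.6), np.float64(201.2)]
t 12.03 tcp [0.5287 0.0056 0.1831] rot [-1.80e+02  2.00e-02 -3.27e+00] F [-0.9 -0.6  0.6] w 0.0445 j7 -101.6
turn 2.73 then shift cm [ 2.74 31.54  6.3 ] | shift in present axes [ 1.24 31.64  6.3 ]
```

Request:
play_rows:
  plan:
    - {"x":0,"y":0,"z":0,"turn":3.8,"fingers":4.5}
    - {"x":0.34,"y":3.15,"z":0,"turn":0,"fingers":4.5}
    - {"x":0.34,"y":3.15,"z":0,"turn":0,"fingers":4.5}
    - {"x":0.34,"y":3.15,"z":0,"turn":0,"fingers":4.5}
    - {"x":0.34,"y":3.15,"z":0,"turn":0,"fingers":4.5}
    - {"x":0.34,"y":3.15,"z":0,"turn":0,"fingers":4.5}
    - {"x":0.34,"y":3.15,"z":0,"turn":0,"fingers":4.5}
    - {"x":0.34,"y":3.15,"z":0,"turn":0,"fingers":4.5}
    - {"x":0.34,"y":3.15,"z":0,"turn":0,"fingers":4.5}
    - {"x":0.34,"y":3.15,"z":1,"turn":0,"fingers":4.5}
    - {"x":0.34,"y":3.15,"z":2,"turn":0,"fingers":4.5}
    - {"x":0,"y":0,"z":3,"turn":0,"fingers":4.5}

```text
time: 13.03
tool_pos: [0.5217, -0.3207, 0.1249]
tool_rot: [179.6, -0.2, -7.6]
ft_force: [0.2, -1.1, -0.4]
width: 0.0446
finger_force: 0.0
```

Request:
play_rows:
  plan:
    - {"x":0,"y":0,"z":1,"turn":0,"fingers":4.5}
    - {"x":0,"y":0,"z":0,"turn":0,"fingers":4.5}
    - {"x":0,"y":0,"z":0,"turn":0,"fingers":4.5}

```text
time: 13.28
tool_pos: [0.5229, -0.3098, 0.1134]
tool_rot: [-179.9, 0.0, -7.1]
ft_force: [-0.7, 0.5, 0.6]
width: 0.045
finger_force: 0.0
```

```bash
python3 go.py .523 -.311 .038 -7.1
```

```text
t 13.28 tcp [ 0.5229 -0.3098  0.1134] rot [-1.7992e+02  4.0000e-02 -7.1100e+00] F [-0.7  0.5  0.6] w 0.045 j7 -73.0
turn -0.01 then shift cm [0.03 0.12 7.54] | shift in present axes [0.03 0.12 7.54]
```

Request:
play_rows:
  plan:
    - {"x":0,"y":0.1,"z":2,"turn":0,"fingers":4.5}
    - {"x":0,"y":0,"z":2,"turn":0,"fingers":4.5}
    - {"x":0,"y":0,"z":1.5,"turn":0,"fingers":4.5}
    - {"x":0,"y":0,"z":1,"turn":0,"fingers":4.5}
    - {"x":0,"y":0,"z":0.8,"turn":0,"fingers":4.5}
    - {"x":0,"y":0,"z":0,"turn":0,"fingers":4.5}
    - {"x":0,"y":0,"z":0,"turn":0,"fingers":4.5}

```text
time: 13.87
tool_pos: [0.5231, -0.3121, 0.0413]
tool_rot: [180.0, -0.1, -7.2]
ft_force: [-0.9, 0.2, -0.3]
width: 0.0451
finger_force: 0.0
```

Request:
play_rows:
  plan:
    - {"x":0,"y":0,"z":0,"turn":0,"fingers":3}
    - {"x":0,"y":0,"z":0,"turn":0,"fingers":1}
    - {"x":0,"y":0,"z":0,"turn":0,"fingers":0.9}
    - {"x":0,"y":0,"z":0,"turn":0,"fingers":0.9}
    - {"x":0,"y":0,"z":0,"turn":0,"fingers":0.9}
    - {"x":0,"y":0,"z":0,"turn":0,"fingers":0.9}
    - {"x":0,"y":0,"z":0,"turn":0,"fingers":0.9}
  force: 80

```text
time: 14.45
tool_pos: [0.5231, -0.3126, 0.0416]
tool_rot: [180.0, -0.1, -7.3]
ft_force: [-1.0, 0.9, 6.1]
width: 0.0147
finger_force: 78.4
```

```bash
python3 go.py .523 -.311 .038 -7.1
```

```text
t 14.45 tcp [ 0.5231 -0.3126  0.0416] rot [ 1.7996e+02 -1.1000e-01 -7.3000e+00] F [-1.   0.9  6.1] w 0.0147 j7 -73.7
turn -0.2 then shift cm [-0.03 -0.16  0.36] | shift in present axes [-0.03 -0.16  0.36]
```

Request:
play_rows:
  plan:
    - {"x":0,"y":0,"z":-1,"turn":0,"fingers":0.9}
    - {"x":0,"y":0,"z":-2.5,"turn":0,"fingers":0.9}
    - {"x":0,"y":0,"z":-3,"turn":0,"fingers":0.9}
    - {"x":0,"y":0,"z":-3,"turn":0,"fingers":0.9}
    - {"x":0,"y":0,"z":-3,"turn":0,"fingers":0.9}
    - {"x":0,"y":0,"z":-2.5,"turn":0,"fingers":0.9}
    - {"x":0,"y":0,"z":0,"turn":-5,"fingers":0.9}
    - {"x":0,"y":0,"z":0,"turn":-5,"fingers":0.9}
    - {"x":0,"y":0,"z":0,"turn":-5,"fingers":0.9}
    - {"x":0,"y":0,"z":0,"turn":-5,"fingers":0.9}
    - {"x":0,"y":0,"z":0,"turn":-4.9,"fingers":0.9}
    - {"x":0,"y":0,"z":0,"turn":0,"fingers":0.9}

```text
time: 15.45
tool_pos: [0.5221, -0.3122, 0.1905]
tool_rot: [-180.0, 0.0, 17.8]
ft_force: [0.4, -0.6, -2.3]
width: 0.0144
finger_force: 78.4
```

```bash
python3 go.py .5148 .3086 .19 17.6
```

```text
t 15.45 tcp [ 0.5221 -0.3122  0.1905] rot [-1.7998e+02  2.0000e-02  1.7830e+01] F [ 0.4 -0.6 -2.3] w 0.0144 j7 -48.4
turn 0.23 then shift cm [ 18.08 -59.4    0.07] | shift in present axes [ 18.32 -59.32   0.07]
```

```bash
python3 - <<'E'
from fit import *
for c in("top","side"):
  arm.snapshot(c)
  for q in("amber","water"):
    for x in arm.landmark_of(c,q)[:1]:print(c,q,x["score"],at_z(c,*x["point"],0).round(3))
E
```

```text
top amber 0.96 [0.723 0.183 0.   ]
top water 0.85 [ 0.728 -0.188  0.   ]
side amber 0.7 [0.719 0.174 0.   ]
```

Both bottles are well clear of the path.

Request:
play_rows:
  plan:
    - {"x":0.9,"y":-2.97,"z":0,"turn":0,"fingers":0.9}
    - {"x":0.9,"y":-2.97,"z":0,"turn":0,"fingers":0.9}
    - {"x":0.9,"y":-2.97,"z":0,"turn":0,"fingers":0.9}
    - {"x":0.9,"y":-2.97,"z":0,"turn":0,"fingers":0.9}
    - {"x":0.9,"y":-2.97,"z":0,"turn":0,"fingers":0.9}
    - {"x":0.9,"y":-2.97,"z":0,"turn":0,"fingers":0.9}
    - {"x":0.9,"y":-2.97,"z":0,"turn":0,"fingers":0.9}
    - {"x":0.9,"y":-2.97,"z":0,"turn":0,"fingers":0.9}
    - {"x":0.9,"y":-2.97,"z":0,"turn":0,"fingers":0.9}
    - {"x":0.9,"y":-2.97,"z":0,"turn":0,"fingers":0.9}
    - {"x":0.9,"y":-2.97,"z":0,"turn":0,"fingers":0.9}
    - {"x":0.9,"y":-2.97,"z":0,"turn":0,"fingers":0.9}

```text
time: 16.75
tool_pos: [0.5173, 0.0615, 0.1906]
tool_rot: [180.0, -0.0, 17.5]
ft_force: [0.3, -0.4, -1.6]
width: 0.0142
finger_force: 78.6
```

Request:
play_rows:
  plan:
    - {"x":0.9,"y":-2.97,"z":0,"turn":0,"fingers":0.9}
    - {"x":0.9,"y":-2.97,"z":0,"turn":0,"fingers":0.9}
    - {"x":0.9,"y":-2.97,"z":0,"turn":0,"fingers":0.9}
    - {"x":0.9,"y":-2.97,"z":0,"turn":0,"fingers":0.9}
    - {"x":0.9,"y":-2.97,"z":0,"turn":0,"fingers":0.9}
    - {"x":0.9,"y":-2.97,"z":0,"turn":0,"fingers":0.9}
    - {"x":0.9,"y":-2.97,"z":0,"turn":0,"fingers":0.9}
    - {"x":0.9,"y":-2.97,"z":0,"turn":0,"fingers":0.9}
    - {"x":0,"y":0,"z":0,"turn":0,"fingers":0.9}
    - {"x":0,"y":0,"z":0,"turn":0,"fingers":0.9}
    - {"x":0,"y":0,"z":0,"turn":0,"fingers":0.9}
    - {"x":0,"y":0,"z":0,"turn":0,"fingers":0.9}

```text
time: 17.75
tool_pos: [0.5149, 0.3069, 0.1902]
tool_rot: [179.9, 0.0, 17.5]
ft_force: [0.1, -0.1, -2.6]
width: 0.0144
finger_force: 78.6
```

```bash
python3 go.py .5148 .3086 .155 17.6
```

```text
t 17.75 tcp [0.5149 0.3069 0.1902] rot [1.7994e+02 1.0000e-02 1.7470e+01] F [ 0.1 -0.1 -2.6] w 0.0144 j7 -116.1
turn -0.13 then shift cm [ 0.04 -0.17  3.52] | shift in present axes [ 0.04 -0.17  3.52]
```

Request:
play_rows:
  plan:
    - {"x":0,"y":-0.17,"z":1,"turn":-0.1,"fingers":0.9}
    - {"x":0,"y":0,"z":1.5,"turn":0,"fingers":0.9}
    - {"x":0,"y":0,"z":1.4,"turn":0,"fingers":0.9}
    - {"x":0,"y":0,"z":0,"turn":0,"fingers":0.9}
    - {"x":0,"y":0,"z":0,"turn":0,"fingers":0.9}
    - {"x":0,"y":0,"z":0,"turn":0,"fingers":0.9}

```text
time: 18.25
tool_pos: [0.5142, 0.3096, 0.1519]
tool_rot: [-180.0, -0.0, 17.6]
ft_force: [-0.4, 0.3, -1.5]
width: 0.0144
finger_force: 78.7
```

```bash
python3 go.py .5148 .3086 .155 17.6; python3 - <<'E'
from fit import *
s=arm.snapshot("side");t=arm.snapshot("top");np.savez("ims6.npz",side=s,top=t)
a=cv2.resize(s[110:240,145:255],(440,520),interpolation=cv2.INTER_CUBIC)
b=cv2.resize(t[220:340,85:175],(360,480),interpolation=cv2.INTER_CUBIC);b=np.vstack([b,np.zeros((40,360,3),np.uint8)])
cv2.imwrite("pics/cov.png",np.hstack([cv2.convertScaleAbs(a,alpha=1.2),cv2.convertScaleAbs(b,alpha=1.7)])[:,:,::-1])
E
```

```text
t 18.25 tcp [0.5142 0.3096 0.1519] rot [-1.800e+02 -4.000e-02  1.765e+01] F [-0.4  0.3 -1.5] w 0.0144 j7 -116.9
turn 0.05 then shift cm [ 0.02  0.11 -0.31] | shift in present axes [ 0.02  0.11 -0.31]
```

View pics/cov.png

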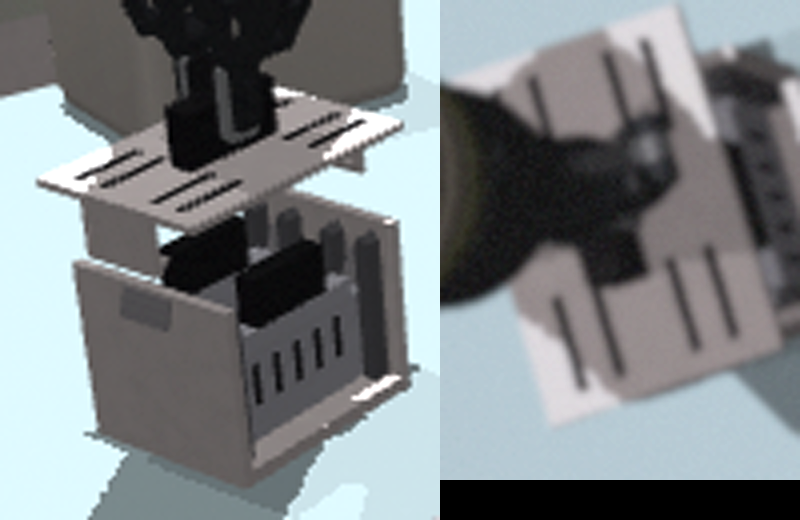

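```bash
python3 - <<'E'
from fit import *
z=.033+.1515-.0416
S=lambda x,y:at_z("side",110+y/4,145+x/4,z)[:2]
T=lambda x,y:at_z("top",220+y/4,85+(x-440)/4,z)[:2]
for n,A,B,C in(("side",S(403,124),S(225,224),S(38,181)),("top",T(678,5),T(782,345),T(551,424))):
    ctr=(A+C)/2;e=A-B;f=C-B
    print(n,ctr.round(4),np.linalg.norm(e).round(4),np.linalg.norm(f).round(4),np.degrees(np.arctan2(e[1],e[0])).round(1),np.degrees(np.arctan2(-f[0],f[1])).round(1))
E
```

```text
side [0.5133 0.3082] 0.1357 0.1065 20.8 24.2
top [0.5141 0.3098] 0.1479 0.0977 17.4 17.4
```

The last view shows the cover level above the cage. Its plate corners are at top crop (678,5), (782,345) and (551,424), centred at (0.5141, 0.3098) with yaw 17.4°, within 2 mm of the cage. I'll nudge it 1 mm and press down.

Request:
play_rows:
  plan:
    - {"x":0.03,"y":0.1,"z":0,"turn":0,"fingers":0.9}
    - {"x":0,"y":0,"z":0,"turn":0,"fingers":0.9}
    - {"x":0,"y":0,"z":0.7,"turn":0,"fingers":0.9}
    - {"x":0,"y":0,"z":0.7,"turn":0,"fingers":0.9}
    - {"x":0,"y":0,"z":0.6,"turn":0,"fingers":0.9}
    - {"x":0,"y":0,"z":0,"turn":0,"fingers":0.9}
  force: 100

```text
time: 18.85
tool_pos: [0.5135, 0.3084, 0.1292]
tool_rot: [180.0, 0.2, 17.7]
ft_force: [0.3, -0.1, -2.6]
width: 0.0138
finger_force: 101.9
```

Request:
play_rows:
  plan:
    - {"x":0,"y":0,"z":0.4,"turn":0,"fingers":0.9}
    - {"x":0,"y":0,"z":0.4,"turn":0,"fingers":0.9}
    - {"x":0,"y":0,"z":0.4,"turn":0,"fingers":0.9}
    - {"x":0,"y":0,"z":0,"turn":0,"fingers":0.9}

```text
time: 19.18
tool_pos: [0.5151, 0.3098, 0.1205]
tool_rot: [-180.0, -0.1, 17.7]
ft_force: [0.0, 0.2, 4.6]
width: 0.014
finger_force: 103.0
```

Request:
play_rows:
  plan:
    - {"x":0,"y":0,"z":0.4,"turn":0,"fingers":0.9}
    - {"x":0,"y":0,"z":0.4,"turn":0,"fingers":0.9}
    - {"x":0,"y":0,"z":0.3,"turn":0,"fingers":0.9}
    - {"x":0,"y":0,"z":0,"turn":0,"fingers":0.9}

```text
time: 19.52
tool_pos: [0.5143, 0.309, 0.1079]
tool_rot: [-180.0, 0.0, 17.7]
ft_force: [0.1, -0.3, -1.6]
width: 0.014
finger_force: 102.4
```

Request:
play_rows:
  plan:
    - {"x":0,"y":0,"z":0.2,"turn":0,"fingers":0.9}
    - {"x":0,"y":0,"z":0.2,"turn":0,"fingers":0.9}
    - {"x":0,"y":0,"z":0,"turn":0,"fingers":0.9}

```text
time: 19.77
tool_pos: [0.5144, 0.3092, 0.1075]
tool_rot: [179.9, -0.1, 17.7]
ft_force: [-11.5, -7.1, 25.2]
width: 0.0137
finger_force: 106.0
```

Request:
play_rows:
  plan:
    - {"x":0,"y":0,"z":0.1,"turn":0,"fingers":0.9}
    - {"x":0,"y":0,"z":0,"turn":0,"fingers":0.9}
    - {"x":0,"y":0,"z":-0.4,"turn":0,"fingers":0.9}
    - {"x":0,"y":0,"z":0,"turn":0,"fingers":0.9}
    - {"x":0,"y":0,"z":0,"turn":0,"fingers":4}
    - {"x":0,"y":0,"z":0,"turn":0,"fingers":4}
    - {"x":0,"y":0,"z":0,"turn":0,"fingers":4}
    - {"x":0,"y":0,"z":0,"turn":0,"fingers":4}
    - {"x":0,"y":0,"z":-1,"turn":0,"fingers":4}
    - {"x":0,"y":0,"z":-3,"turn":0,"fingers":4}
    - {"x":0,"y":0,"z":-4,"turn":0,"fingers":4}
    - {"x":0,"y":0,"z":-3,"turn":0,"fingers":4}

```text
time: 20.77
tool_pos: [0.5144, 0.3094, 0.2205]
tool_rot: [-180.0, -0.1, 17.7]
ft_force: [0.3, 1.2, 0.4]
width: 0.0402
finger_force: 0.0
```

Request:
play_rows:
  plan:
    - {"x":-1,"y":4,"z":0,"turn":0,"fingers":4}
    - {"x":-1,"y":4,"z":0,"turn":0,"fingers":4}
    - {"x":-1,"y":4,"z":0,"turn":0,"fingers":4}
    - {"x":-1,"y":4,"z":0,"turn":0,"fingers":4}
    - {"x":-1,"y":4,"z":0,"turn":0,"fingers":4}
    - {"x":0,"y":0,"z":0,"turn":0,"fingers":4}
    - {"x":0,"y":0,"z":0,"turn":0,"fingers":4}

```text
time: 21.35
tool_pos: [0.5282, 0.0999, 0.218]
tool_rot: [179.9, -0.0, 17.3]
ft_force: [-0.4, 0.5, 0.5]
width: 0.0403
finger_force: 0.0
```

```bash
python3 - <<'E'
from fit import *
i={c:arm.snapshot(c) for c in("side","top")}
s=i["side"]
PL=box(-.075,.075,-.049,.049,0,.099)+box(-.03,.03,-.008,.008,.099,.129,"tv")
p,v=fit(i,PL,(.5145,.309,.307));print(p[:2].round(4),np.degrees(p[2]).round(2),v)
for dz in(-.006,-.003,.003,.006):print(dz,fit(i,PL,(.5145,.309,.307),dz)[1])
for c in i:
  for q in("cover_mid","cover_handle"):
    print(c,q,[(round(x["score"],2),np.round(x["point"],1).tolist()) for x in arm.landmark_of(c,q)][:2],proj(c,(.5145,.309,.098 if q=="cover_mid" else .114)).round(1))
E
```

```text
[0.5147 0.3118] 19.45 -4.865795983460039
-0.006 -4.90084698685682
-0.003 -4.897172565298629
0.003 -4.785345276932864
0.006 -4.6286634432923375
side cover_mid [(0.98, [171.5, 203.6])] [168.9 204.2]
side cover_handle [(0.62, [156.7, 205.1])] [161.5 203.3]
top cover_mid [] [273.7 139.9]
top cover_handle [] [273.3 136.3]
```

```bash
python3 -c "
from plant import arm
print(arm.hand_in())"
```

```text
the job is handed in; nothing more can be done
None
```

I put the cassette in the free slot and the cover on the cage, pressed each to a hard stop at its expected home height, and handed the job in at about 21 s; I could not see the clips or catches themselves, so their snapping in is inferred from those stops.

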